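# Hold the flow-cell top plate just above its glass base

## Task

Take the blue acrylic top plate off the mat, gripping it lightly because the milled acrylic crazes, lift it higher than the clear dust screen and carry it across to the alignment stage. Hold it level about 5 mm above the glass base plate, lined up with it edge over edge, without ever letting it touch anything on the stage, since the adhesive gasket grabs at first contact. Finish while still holding it there, so that I can check the alignment, and leave the tube rack, the screen and the bottle standing where they are.

Things in the scene. Friction and masses are not known exactly. Their poses are not given: they have to be found in the camera images.
- plate_center (a point): Centre (half-way up) of the top plate: loose sky-blue acrylic block, 72 mm long (x), 30 wide (y), 12 thick (z up), 20 to 45 g, two ports on top, same after a half turn. Lies flat on the mat. Grip it across its 30 mm width, midway along, from above, fingertips just off the mat so that they do not reach below it. Light grip: each pad presses with under 40 N (both added: under 80 N).
- plate_under (a point): Centre of the top plate's underside, 6 mm below plate_center; same axes.
- mat: Fixed slate-grey silicone mat, 160 x 150 mm, 4 mm thick, flat on the bench; the top plate lies on it at the start. It is on one side (left or right) of the rack and screen, the stage on the other. Origin: centre of its underside.
- stage: Fixed manual XY-theta alignment stage: 160 x 160 mm foot, two black slides 126 mm square, 116 mm turntable, on top an aluminium vacuum chuck 104 x 60 mm with its face 80 mm above the bench. Micrometer heads reach 117 mm from the centre, along its +x (23 mm high) and +y (44 mm high). The glass base plate is fixed on the chuck. Origin: on the bench under the centre; z up.
- base_top (a point): The target: centre of the upper face of the glass base plate, 72 mm long (x), 30 wide (y), 3 thick, pale green with an amber gasket frame. This face is 83 mm above the bench, 3 mm above the chuck, the highest part of the stage. The top plate belongs exactly over it, long side over long side; a half turn makes no difference.
- rack: Bystander: white foam rack, 190 (x) x 72 (y) mm, 55 mm high, with blue-capped tubes stuck in it, their caps 128 mm above the bench. Stands loose between mat and stage. Origin: centre of its underside.
- screen: Bystander: clear acrylic dust screen with aluminium frame, 280 mm long (its x axis), 8 mm thick, top edge 163 mm above the bench, on two feet 62 mm wide. Stands loose between mat and stage. Origin: on the bench under its middle.
- bottle: Bystander: amber reagent bottle, 58 mm in diameter, about 125 mm high, standing loose beyond the rack and screen. Origin: centre of its underside.
Mind the look-alikes: they are no part of the job. What is meant by the part that bears plate_center is not pink, and is the smaller of those in its own colour.

How it is judged (in metres and radians):
On the way:
1. the top plate is lifted off the mat in the fingers, higher than the screen's top edge (height (world z) of plate_under above 0.165 m and contact force between the fingers and plate above 0.5 N), for 0.1 s.
At the end, for the whole second after the job is handed in: The top plate is held in the fingers, still (under 10 mm/s), its underside 2 to 10 mm above the glass base plate's face and not touching the stage, its centre within 4 mm of the base plate's centre seen from above, its long side within 4 degrees of the base plate's, and level within 3.4 degrees (horizontal distance between plate_under and base_top below 0.004 m and z of plate_under in the frame of base_top between 0.002 and 0.01 m and angle between plate_under's own z axis and vertical below 0.06 rad and angle between the x axis of plate_under and the x axis of base_top, either way round below 0.07 rad and contact force between plate and stage below 0.02 N and contact force between the fingers and plate above 0.5 N and linear speed of plate below 0.01 m/s); the arm keeps its last pose, push and grip.
It fails at once if the top plate touches the base plate or any part of the stage (contact force between plate and stage above 0.05 N).
It fails at once if the top plate is squeezed with more than 80 N, both pads added (contact force between the fingers and plate above 80 N).
It fails at once if the tube rack is shifted by more than 10 mm or tipped (distance of rack from where it was at the start of the episode above 0.01 m or angle between rack's own z axis and vertical above 0.15 rad).
It fails at once if the screen is shifted by more than 10 mm or tipped (distance of screen from where it was at the start of the episode above 0.01 m or angle between screen's own z axis and vertical above 0.15 rad).
It fails at once if the bottle is shifted by more than 10 mm or tipped (distance of bottle from where it was at the start of the episode above 0.01 m or angle between bottle's own z axis and vertical above 0.15 rad).
It also fails if it takes over 48 s, if anything falls off the work surface, if the arm or the gripper's body presses on something with over 40 N, if the wrist force passes 120 N, or if a joint passes its speed limit or range.

## Robot

A 7-joint arm with a two-finger parallel gripper is mounted at the origin on the work surface. World frame = base frame: x ahead of the robot, y to its left, z up, the work surface at z = 0. Lengths are in mm, angles in degrees, forces in N, time in s.
With the tool pointing down it reaches from about 425 to 875 mm from the base axis. Payload 8.4 kg.
Tool frame: the origin (TCP) lies at the very end of the fingers, on their centre line; the grasp point (between the pads) lies ctrl.pinch_z behind it (ctrl.pinch_z is the distance from the TCP to the grasp point, in mm); z points along the fingers, y is the direction in which the jaws open and shut (so a half turn about z gives the same grasp; the last joint's range is limited). The gripper opens to 87 mm and grips with 3 to 60 N. Pads are 19 mm wide; open, the fingers measure 117 mm over their backs; the gripper's body (75 mm by 190 mm) begins 51 mm behind the grasp point.
Start: joints at [-82.288, 19.091, 2.286, 83.961, -0.768, 76.965, -3.352], TCP at [150.593, 632.286, 222.546] pointing down, gripper open.
Joint ranges: [-147.57, 147.57], [-21.85, 119.76], [-74.77, 79.35], [14.55, 137.4], [-85.83, 265.84], [4.83, 119.75], [-152.11, 152.11]. Speed limits (degrees/s): [127.2, 127.2, 159.86, 159.86, 180, 180, 180].

## Interface

Orientations are given as [roll, pitch, yaw] about the fixed x, y, z axes, in that order (R = Rz(yaw) Ry(pitch) Rx(roll)).
In Python, from workcell import ctrl, vision gives the robot as it stands.
- The arm moves only by the tool apply_moves, never from a script. Its argument "deltas" is one flat list of numbers, 5 for each row, row after row: the shift along the tool's x, y, z in m, then the turn about the tool's z in rad, then the opening, from 0 (shut) to 1 (fully open). A call has 1 to 5 rows; each row shifts and turns the pose as measured when the row begins, along the tool's axes as they then stand; what a row does not reach is not made up. A row lasts 1/10 s, in which the tool goes at most 50 mm and 8.59 degrees, less where a joint would pass 70% of its speed; a pose out of reach is approached as far as the arm can. A call with a gripper value outside its range is refused whole. The fingers move at their own pace and stop on an object; "grip_force" is the grip in N (left out, the last holds). Time passes only in rows, so rows that do not move let the fingers close. It gives the time, the measured TCP pose, the force and the opening at its end, in the units of the state.
- ctrl.observe(): the state, without advancing time (a new reading comes with each control period).
- vision.camera(name): name is "side" or "top" or "wrist"; returns a dict with "color" (420x560x3 uint8, red, green, blue), "depth" (420x560 float32, mm along the optical axis (not along the pixel's ray), 0 where there is no reading), "camera_matrix" (3x3 intrinsics, pixels), "k1" (the pictures are not rectified: a ray, as slopes to the right and down, at radius r is drawn at 1 + k1 r^2 times it, then the intrinsics apply), "pose" (4x4, takes a point from camera to world coordinates); the wrist camera has in their place "T_tool_cam" (4x4, takes a point from camera to tool coordinates, whose origin is the TCP and whose axes are the flange's). Camera axes: x right, y down, z forward; pixel columns grow to the right and rows downward; lengths in mm; the calibration is good to about 2 mm. A picture is of the moment at which its call begins: read the wrist's pose just before it.
- ctrl.sign_off(): hands the job in, once; it reports no verdict.
The state is a dict: "time_s": time; "joint_positions": joint angles; "qvel": joint speeds; "effort": joint torques, N m; "tool_pos": TCP position; "eef_rot": TCP orientation; "force": force on the tool from outside, world axes, zero at the start; "ft_torque": the same for the moment, N m; "opening": finger opening in mm.
Only numpy, scipy, OpenCV 4.12 (cv2) and the standard library are available. Lean on these libraries where they do the work, as an engineer would, in place of code of your own. Each camera call takes 0.05 s, during which the arm holds its last target.

## Working session

There is one attempt and no reset: what is moved stays moved. The work goes in short steps, Python scripts to look and compute and a tool call to move; the robot and the scene stay as the last step left them, time stands still between calls to the robot, and variables do not carry over. Pictures are saved under pics/ and viewed, and the job is handed in when it is done.

Besides the shell and the picture viewer there is one more tool, called by a JSON object that holds its "api" and its "payload". apply_moves: Moves the arm, as the interface text tells. Its arguments: {"type":"object","properties":{"deltas":{"type":"array","items":{"type":"number"}},"grip_force":{"type":"number"}},"required":["deltas"]}

```bash
ls -la; mkdir -p pics
cat > h.py <<'E'
import numpy as np, cv2
from workcell import ctrl, vision
from scipy.spatial.transform import Rotation as R
def save(n,im): cv2.imwrite('pics/'+n, cv2.cvtColor(im,cv2.COLOR_RGB2BGR))
E
python3 - <<'E'
from h import *
import pickle
print(ctrl.observe(), ctrl.pinch_z)
d={}
for n in ['side','top','wrist']:
    c=vision.camera(n); d[n]=c; save(n+'0.png',c['color'])
    print(n,{k:(v if k not in('color','depth') else v.shape) for k,v in c.items()})
d['state']=ctrl.observe()
pickle.dump(d,open('s0.pkl','wb'))
print(d['state']['time_s'])
E
```

```text
total 12
drwxr-xr-x  3 agent agent 4096 Dec  6 10:54 .
drwxr-xr-x 23 root  root  4096 Dec  6 10:54 ..
drwxr-xr-x  2 agent agent 4096 Dec  6 10:54 pics
{'time_s': 0.0, 'joint_positions': array([-82.28806119,  19.13002198,   2.28530085,  84.01166486,
        -0.76755585,  76.96422139,  -3.3532204 ]), 'qvel': array([-0.04386833,  0.00455721, -0.01286624,  0.13573786, -0.07473021,
        0.07437771,  0.04453104]), 'effort': array([ 1.33840069e-03, -6.56350279e+01,  1.33614387e+00, -4.03789973e+01,
       -5.96016878e-02,  4.50684945e-02,  1.57547952e-04]), 'tool_pos': array([150.51786241, 631.85344186, 221.6738518 ]), 'eef_rot': array([-1.79909571e+02,  6.54659110e-03,  1.66601299e+02]), 'force': array([ 0.59583346, -0.44693517,  0.04959442]), 'ft_torque': array([-0.01637847, -0.00112347, -0.00041374]), 'opening': 86.9297854455628} 18.700000000000003
side {'color': (420, 560, 3), 'depth': (420, 560), 'camera_matrix': array([[425.24290229,   0.        , 282.38820039],
       [  0.        , 425.24290229, 205.59352291],
       [  0.        ,   0.        ,   1.        ]]), 'k1': -0.08186697
[... 873 characters left out ...]
,
       [ 0.00000000e+00,  0.00000000e+00,  0.00000000e+00,
         1.00000000e+00]])}
wrist {'color': (420, 560, 3), 'depth': (420, 560), 'camera_matrix': array([[350.24860031,   0.        , 274.36714286],
       [  0.        , 350.24860031, 208.18899055],
       [  0.        ,   0.        ,   1.        ]]), 'k1': -0.0838813395004916, 'T_tool_cam': array([[ 7.12648931e-05, -9.59496354e-01, -2.81721035e-01,
         7.87113455e+01],
       [ 9.99999968e-01, -1.23142970e-07,  2.53382024e-04,
        -1.52883682e+00],
       [-2.43153820e-04, -2.81721044e-01,  9.59496323e-01,
        -1.63114298e+02],
       [ 0.00000000e+00,  0.00000000e+00,  0.00000000e+00,
         1.00000000e+00]])}
0.15
```

View pics/top0.png

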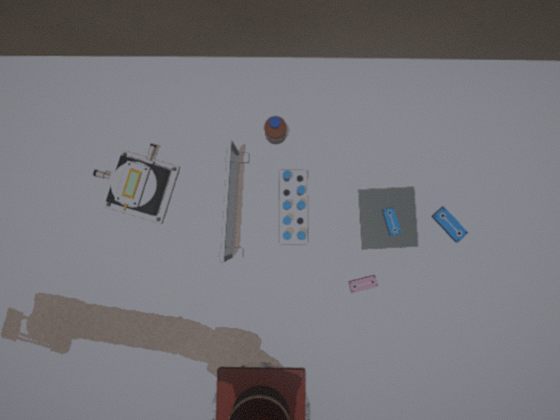

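View pics/side0.png

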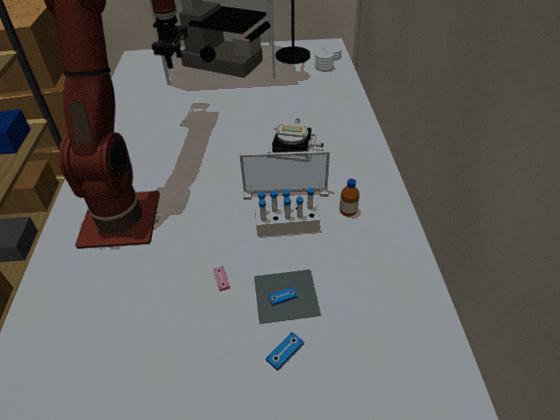

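View pics/wrist0.png

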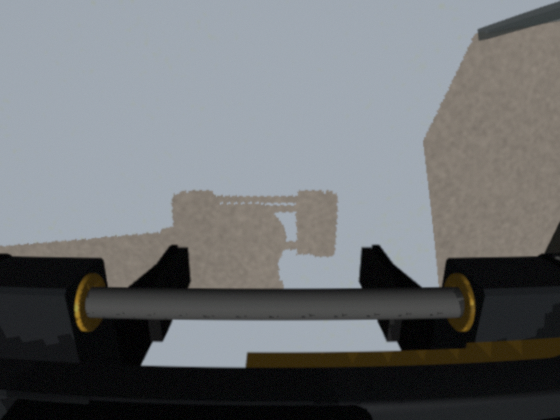

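Candidates in the top view are the small blue plate on the mat (391,221), the larger blue plate off the mat (450,224) and a pink one (363,284). The description (not pink, smaller of the blues, on the mat) picks (391,221). The stage is at (132,184), with the screen (233,200) and rack (293,206) between. I'll check it in a close crop and measure.

```bash
cat >> h.py <<'E'
def rays(c,uv,T=None):
    uv=np.asarray(uv,float).reshape(-1,1,2)
    K=c['camera_matrix']; D=np.array([c['k1'],0,0,0,0])
    n=cv2.undistortPointsIter(uv,K,D,None,None,(3,50,1e-10)).reshape(-1,2)
    T=c['pose'] if T is None else T
    d=np.c_[n,np.ones(len(n))]@T[:3,:3].T
    return T[:3,3],d
def onplane(c,uv,z,T=None):
    o,d=rays(c,uv,T); return o+d*((z-o[2])/d[:,2])[:,None]
def toolT(s):
    T=np.eye(4);T[:3,:3]=R.from_euler('xyz',s['eef_rot'],degrees=True).as_matrix();T[:3,3]=s['tool_pos'];return T
def proj(c,P,T=None):
    T=c['pose'] if T is None else T
    p=(np.asarray(P,float).reshape(-1,3)-T[:3,3])@T[:3,:3]
    n=p[:,:2]/p[:,2:]; r2=(n**2).sum(1,keepdims=True); n=n*(1+c['k1']*r2)
    K=c['camera_matrix']; return n*[K[0,0],K[1,1]]+[K[0,2],K[1,2]]
def bluemask(im,lo=(95,120,60),hi=(115,255,255)):
    m=cv2.inRange(cv2.cvtColor(im,cv2.COLOR_RGB2HSV),lo,hi)
    return cv2.morphologyEx(m,cv2.MORPH_CLOSE,np.ones((5,5),np.uint8))
def rect_on_plane(c,cnt,z,T=None):
    p=onplane(c,cnt.reshape(-1,2),z,T)[:,:2].astype(np.float32)
    (x,y),(w,h),a=cv2.minAreaRect(p)
    if w<h: w,h,a=h,w,a+90
    return x,y,w,h,(a+90)%180-90
E
cat > m0.py <<'E'
from h import *
import pickle
d=pickle.load(open('s0.pkl','rb'))
for n in ['top','side']:
    c=d[n]; im=c['color']; m=bluemask(im)
    for k in cv2.findContours(m,0,cv2.CHAIN_APPROX_NONE)[0]:
        if cv2.contourArea(k)>100:
            print(n,cv2.boundingRect(k),np.round(rect_on_plane(c,k,16),1))
t=d['top']['color']
a=cv2.resize(t[170:270,340:480],None,fx=5,fy=5,interpolation=cv2.INTER_CUBIC)
b=cv2.resize(t[130:240,80:200],None,fx=5,fy=5,interpolation=cv2.INTER_CUBIC)
save('c1.png',a); save('c2.png',b)
s=d['side']['color']
save('c3.png',cv2.resize(s[100:240,220:380],None,fx=5,fy=4,interpolation=cv2.INTER_CUBIC))
# screen, rack rough: depth cloud
c=d['top']; print(c['depth'][184,132],c['depth'][206,293],c['depth'][221,391])
E
python3 m0.py
```

```text
top (433, 207, 34, 35) [ 494.9 -489.7   92.5   38.7   43. ]
top (383, 207, 18, 28) [ 501.5 -336.4   70.7   30.3   16.8]
side (266, 332, 37, 37) [ 494.6 -495.    95.2   39.9   43.2]
side (268, 287, 30, 19) [ 501.4 -341.3   73.8   35.6   17.2]
side (0, 110, 20, 24) [-615.6  641.   208.    82.8  -67. ]
976.45026 992.5958 1029.6194
```

View pics/c1.png

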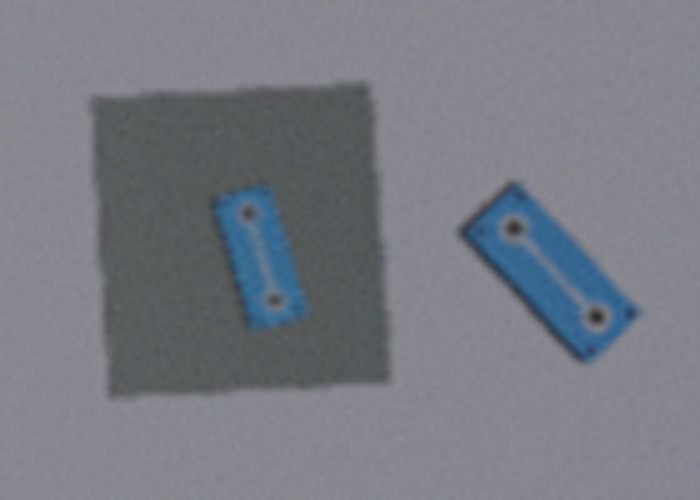

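View pics/c2.png

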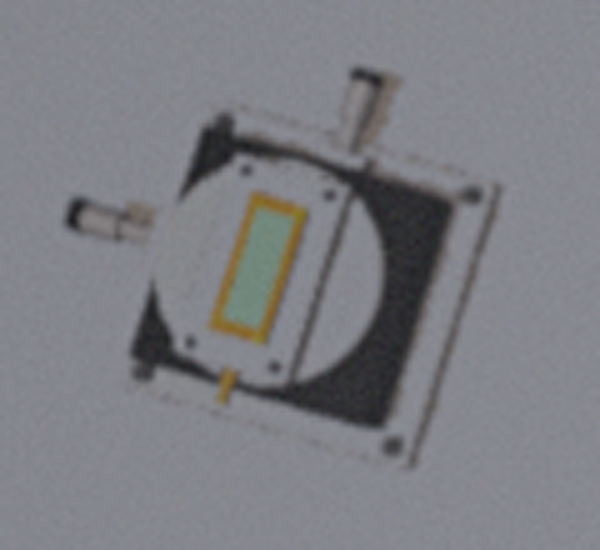

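View pics/c3.png

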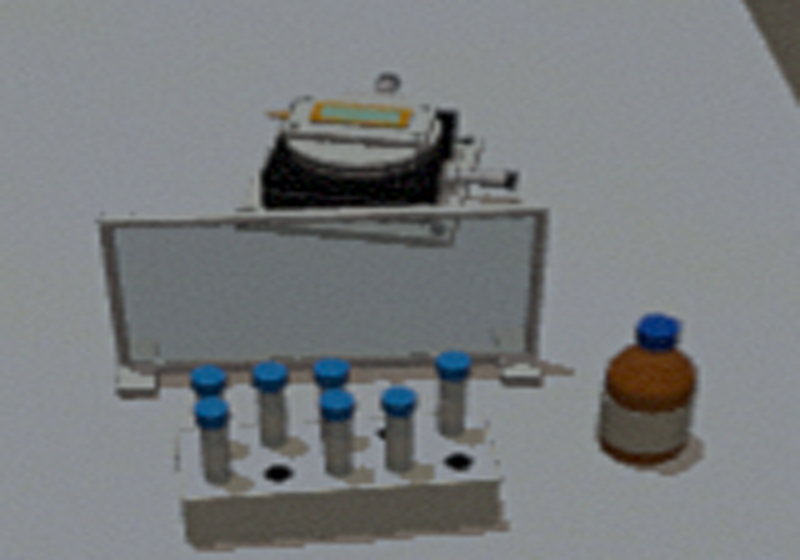

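The crop c1 shows the small blue plate on the mat at (391,221), measuring about 71x30 mm, so it is the target; the off-mat one is about 92x39 with corner screws, the decoy. Crop c2 shows the glass and amber gasket frame near (132,184). Next I'll measure the base and obstacles.

```bash
cat > m1.py <<'E'
from h import *
import pickle
d=pickle.load(open('s0.pkl','rb'))
for n,roi in [('top',(100,155,165,205)),('side',(270,115,325,145))]:
    c=d[n]; im=c['color']; hsv=cv2.cvtColor(im,cv2.COLOR_RGB2HSV)
    m=cv2.inRange(hsv,(12,90,60),(95,255,255))
    g=np.zeros_like(m); x0,y0,x1,y1=roi; g[y0:y1,x0:x1]=m[y0:y1,x0:x1]
    g=cv2.morphologyEx(g,cv2.MORPH_CLOSE,np.ones((9,9),np.uint8))
    for k in cv2.findContours(g,0,cv2.CHAIN_APPROX_NONE)[0]:
        if cv2.contourArea(k)>40: print(n,cv2.boundingRect(k),np.round(rect_on_plane(c,k,83),1))
c=d['top']
print('screen top corners', np.round(onplane(c,[[232,141],[245,160],[225,262],[240,255]],163),0)[:,:2].tolist(), np.round(onplane(c,[[232,141],[245,160],[225,262],[240,255]],0),0)[:,:2].tolist())
print('rack55',np.round(onplane(c,[[279,169],[307,169],[279,244],[308,244]],55),0)[:,:2].tolist())
print('caps',np.round(onplane(c,[[287,175],[301,236]],128),0)[:,:2].tolist())
print('bottle',np.round(onplane(c,[[275,122]],125),0)[:,:2].tolist())
dp=c['depth'];v,u=np.mgrid[100:280,80:430]; 
o,dr=rays(c,np.c_[u.ravel(),v.ravel()]); P=o+dr*dp[v,u].ravel()[:,None]
for n,zl,zh,xl,xh,yl,yh in [('screen',150,175,300,700,20,120),('caps',115,140,300,700,-150,-20),('base',76,95,450,650,200,420)]:
    q=P[(P[:,2]>zl)&(P[:,2]<zh)&(P[:,0]>xl)&(P[:,0]<xh)&(P[:,1]>yl)&(P[:,1]<yh)]
    print(n,len(q),q.min(0).round() if len(q) else '',q.max(0).round() if len(q) else '')
print(d['state']['tool_pos'])
E
python3 m1.py
```

```text
top (122, 169, 19, 36) [577.2 329.9  88.8  28.8 -16.5]
side (275, 126, 27, 6) [573.  328.7  95.8  31.6 -14.9]
screen top corners [[677.0, 68.0], [633.0, 37.0], [401.0, 78.0], [417.0, 45.0]] [[714.0, 89.0], [662.0, 53.0], [388.0, 102.0], [407.0, 62.0]]
rack55 [[630.0, -40.0], [631.0, -111.0], [439.0, -42.0], [440.0, -115.0]]
caps [[604.0, -59.0], [461.0, -94.0]]
bottle [[732.0, -29.0]]
screen 484 [403.  68. 152.] [681.  88. 167.]
caps 433 [ 454. -105.  116.] [616. -50. 133.]
base 1028 [519. 284.  76.] [643. 370.  89.]
[150.52788658 631.95512133 221.88190515]
```

{"api": "apply_moves", "payload": {"deltas": [-0.04,-0.015,0,0.01,1,-0.045,-0.017,0,0.01,1,-0.045,-0.017,0,0.01,1,-0.045,-0.017,0,0.01,1,-0.045,-0.017,0,0.01,1]}}

```text
time_s: 0.65
tool_pos: [339.3, 497.2, 218.8]
eef_rot: [-179.8, -0.3, 164.6]
force: [-0.0, 1.1, 0.1]
opening: 87.0
```

{"api": "apply_moves", "payload": {"deltas": [-0.045,-0.0145,-0.001,0.004,1,-0.045,-0.0145,-0.001,0.004,1,-0.045,-0.0145,-0.001,0.004,1,-0.045,-0.0145,-0.001,0.004,1,-0.045,-0.0145,-0.001,0.004,1]}}

```text
time_s: 1.15
tool_pos: [542.3, 358.5, 222.6]
eef_rot: [-179.7, -0.3, 163.4]
force: [0.5, 0.2, -0.0]
opening: 87.1
```

{"api": "apply_moves", "payload": {"deltas": [-0.04,-0.013,-0.001,0,1,-0.03,-0.009,0,0,1,0,0,0,0,1,0,0,0,0,1]}}

```text
time_s: 1.55
tool_pos: [610.9, 306.9, 221.7]
eef_rot: [-179.5, -0.2, 162.8]
force: [-0.4, 0.7, 0.6]
opening: 87.5
```

```bash
cat > look.py <<'E'
from h import *
import pickle,sys
n=sys.argv[1]
s=ctrl.observe(); c=vision.camera('wrist'); c2=dict(c); c2['state']=s; c2['T']=toolT(s)@c['T_tool_cam']
pickle.dump(c2,open(n+'.pkl','wb')); save(n+'.png',c['color'])
print(s['tool_pos'],s['eef_rot'],s['time_s'],s['opening'],s['qvel'].round(2))
E
python3 look.py w1
```

```text
[610.8766231  306.87579153 221.73490452] [-1.79484740e+02 -1.66601806e-01  1.62754589e+02] 1.55 87.49865114447402 [ 1.6   0.87  1.03 -0.42  0.51 -0.07  0.47]
```

View pics/w1.png

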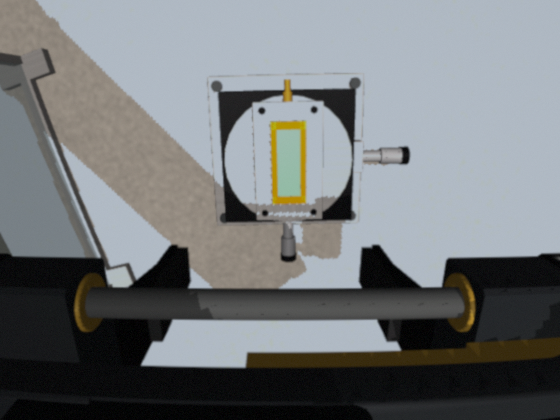

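The wrist view shows the stage fully, with the glass base and amber frame at about columns 272–306 and rows 122–203, and the amber tab separate at (288,90).

```bash
cat > mb.py <<'E'
from h import *
import pickle,sys
c=pickle.load(open(sys.argv[1]+'.pkl','rb')); z=83
hsv=cv2.cvtColor(c['color'],cv2.COLOR_RGB2HSV)
m=cv2.inRange(hsv,(12,110,60),(40,255,255))
m[240:]=0
for k in cv2.findContours(m,0,cv2.CHAIN_APPROX_NONE)[0]:
    if cv2.contourArea(k)>300:
        print(cv2.boundingRect(k),np.round(rect_on_plane(c,k,83,c['T']),2))
        x,y,w,h,a=rect_on_plane(c,k,83,c['T'])
        Tt=toolT(c['state']); print('in tool',np.round((np.array([x,y,83])-Tt[:3,3])@Tt[:3,:3],1), 'tcp px',proj(c,Tt[:3,3],c['T']))
        mm=np.zeros_like(m); cv2.drawContours(mm,[k],-1,255,-1)
        d=c['depth'][mm>0]; print('depth med',np.median(d)); 
        v,u=np.nonzero(mm); o,dr=rays(c,np.c_[u,v],c['T']); P=o+dr*c['depth'][v,u][:,None]; print('z med',np.median(P[:,2]))
E
python3 mb.py w1
```

```text
(270, 121, 36, 83) [584.05 324.64  71.71  29.55 -15.95]
in tool [ 30.5  10.3 138.7] tcp px [[277.43494915 265.85449929]]
depth med 301.66583
z med 84.03561793282739
```

{"api": "apply_moves", "payload": {"deltas": [-0.003,-0.035,0,0,1,-0.0038,-0.0445,0,0,1,-0.0038,-0.0445,0,0,1,-0.0038,-0.0445,0,0,1,-0.0038,-0.0445,0,0,1]}}

```text
time_s: 2.1
tool_pos: [559.4, 107.0, 221.0]
eef_rot: [-179.6, -0.4, 164.1]
force: [0.1, -0.1, 0.8]
opening: 87.2
```

{"api": "apply_moves", "payload": {"deltas": [-0.0038,-0.0445,0,0,1,-0.0038,-0.0445,0,0,1,-0.0038,-0.0445,0,0,1,-0.0038,-0.0445,0,0,1,-0.0038,-0.0445,0,0,1]}}

```text
time_s: 2.6
tool_pos: [512.8, -111.8, 222.7]
eef_rot: [-180.0, -0.4, 164.9]
force: [-1.0, -0.2, 0.2]
opening: 87.2
```

{"api": "apply_moves", "payload": {"deltas": [-0.0035,-0.046,0,0.1,1,-0.008,-0.046,0,0.14,1,-0.014,-0.044,0,0.14,1,-0.02,-0.041,0,0.14,1,-0.026,-0.038,0,0.14,1]}}

```text
time_s: 3.1
tool_pos: [468.6, -337.6, 223.4]
eef_rot: [179.8, -0.3, 126.8]
force: [1.0, -0.8, -0.1]
opening: 87.1
```

{"api": "apply_moves", "payload": {"deltas": [0,0,0,0.149,1,0,0,0,0.149,1,0,0,0,0.149,1,0,0,0,0.149,1,0,0,0,0.149,1]}}

```text
time_s: 3.6
tool_pos: [467.0, -338.5, 223.3]
eef_rot: [-180.0, -0.5, 83.7]
force: [-0.2, 1.1, -0.4]
opening: 87.2
```

{"api": "apply_moves", "payload": {"deltas": [0,0,0,0.149,1,0,0,0,0.149,1,0,0,0,0.149,1,0,0,0,0.149,1,0,0,0,0.149,1]}}

```text
time_s: 4.1
tool_pos: [470.7, -329.0, 222.5]
eef_rot: [-179.4, -0.7, 40.8]
force: [-0.1, -0.3, -0.4]
opening: 87.4
```

{"api": "apply_moves", "payload": {"deltas": [0,0,0,0.149,1,0,0,0,0.149,1,0,0,0,0.1,1,0,0,0,0,1,0,0,0,0,1]}}

```text
time_s: 4.6
tool_pos: [474.2, -320.0, 221.4]
eef_rot: [-178.9, -0.6, 18.0]
force: [0.3, -0.4, 0.0]
opening: 86.8
```

```bash
cat > mp.py <<'E'
from h import *
import pickle,sys
c=pickle.load(open(sys.argv[1]+'.pkl','rb')); z=float(sys.argv[2])
m=bluemask(c['color'])
for k in cv2.findContours(m,0,cv2.CHAIN_APPROX_NONE)[0]:
    if cv2.contourArea(k)>500:
        x,y,w,h,a=rect_on_plane(c,k,z,c['T']); Tt=toolT(c['state'])
        v,u=np.nonzero(cv2.drawContours(np.zeros_like(m),[k],-1,255,-1)); o,dr=rays(c,np.c_[u,v],c['T']); P=o+dr*c['depth'][v,u][:,None]
        print(cv2.boundingRect(k),np.round([x,y,w,h,a],2),'tool',np.round((np.array([x,y,z])-Tt[:3,3])@Tt[:3,:3],1),'zmed',np.median(P[:,2]).round(1))
E
python3 look.py w2; python3 mp.py w2 16
```

```text
[ 474.1883103  -320.01057112  221.3608662 ] [-178.87152056   -0.60906732   17.96587706] 4.6 86.79510556556372 [-0.84 -0.45 -0.51  0.32  0.06 -0.01 -0.81]
(401, 168, 59, 88) [ 493.55 -492.58   96.94   40.57   42.84] tool [-37.  174.1 201.6] zmed 16.6
(288, 129, 32, 69) [ 499.7  -340.1    72.74   30.76   16.68] tool [ 15.9  31.  205. ] zmed 17.0
(0, 31, 34, 29) [528.22 -13.22  39.6   28.06 -79.64] tool [ 143.8 -271.   212.3] zmed 128.6
```

View pics/w2.png

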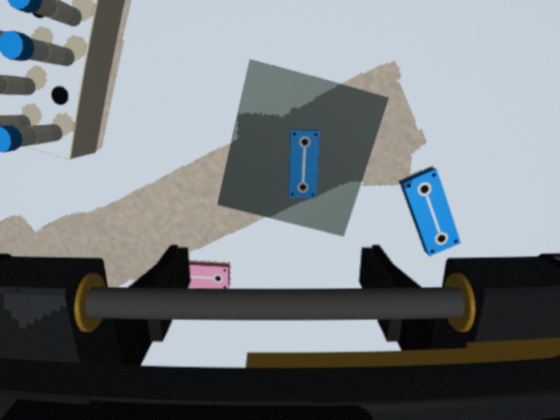

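The wrist view shows the small blue plate on the mat at (304,164), 72.7x30.8 mm with yaw 16.7°. The larger blue decoy is at (430,211) and the pink one at (208,277). I'll go down over the small one.

{"api": "apply_moves", "payload": {"deltas": [0.004,0.008,0.03,0.006,0.7,0.004,0.008,0.04,0.006,0.7,0.004,0.008,0.04,0.006,0.7,0.004,0.007,0.03,0.004,0.7,0,0,0,0,0.7]}}

```text
time_s: 5.15
tool_pos: [503.7, -339.7, 77.5]
eef_rot: [-178.8, -1.0, 17.6]
force: [-0.3, 0.7, 0.2]
opening: 62.0
```

```bash
python3 look.py w3; python3 mp.py w3 16
```

```text
[ 503.68151516 -339.67086503   77.46374783] [-178.8090112    -0.95804535   17.64529263] 5.15 62.03996188465264 [-0.52 -2.17  1.59 -1.39  1.65  1.85  0.06]
(423, 228, 64, 31) [ 528.71 -464.4    47.2    22.44  -72.62] tool [-15.  127.7  58.6] zmed 16.1
(253, 174, 46, 104) [ 500.24 -340.41   74.11   29.88   16.7 ] tool [-4.5  0.9 61.4] zmed 17.1
```

View pics/w3.png

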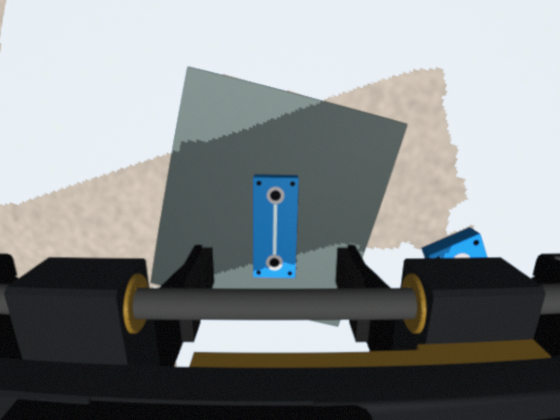

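{"api": "apply_moves", "payload": {"deltas": [-0.0025,0.0005,0.025,0.006,0.65,-0.002,0.0004,0.025,0.006,0.65,0,0,0.008,0,0.65,0,0,0,0,0.65]}}

```text
time_s: 5.6
tool_pos: [503.8, -342.8, 27.6]
eef_rot: [-179.2, -1.4, 17.2]
force: [0.6, -0.4, 0.2]
opening: 56.8
```

```bash
python3 look.py w4; python3 mp.py w4 16
```

```text
[ 503.81553772 -342.77219019   27.64799163] [-179.17372739   -1.41627009   17.23899656] 5.6 56.78124609287355 [-0.35 -1.4   0.93 -0.6   0.84  0.76 -0.04]
(239, 189, 58, 101) [ 508.59 -337.67   57.48   30.2    16.79] tool [ 5.8 -3.3 11.8] zmed 17.0
```

View pics/w4.png

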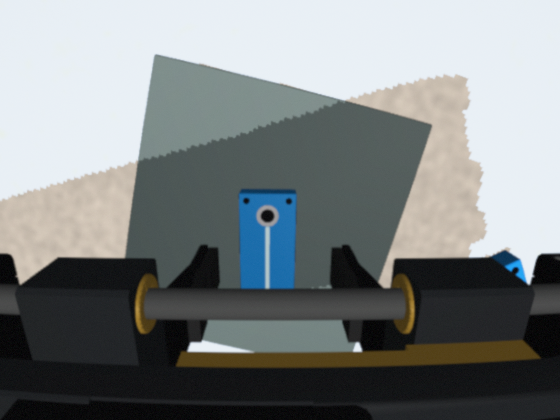

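{"api": "apply_moves", "payload": {"deltas": [-0.0015,-0.0033,0.01,0.004,0.65,0,0,0,0,0.65,0,0,0,0,0.65]}}

```text
time_s: 5.95
tool_pos: [503.7, -340.7, 21.2]
eef_rot: [-179.4, -1.7, 17.1]
force: [0.7, -0.7, -0.6]
opening: 56.6
```

```bash
python3 look.py w5; python3 mp.py w5 16
```

```text
[ 503.67670417 -340.67084701   21.21828789] [-179.36620227   -1.671545     17.06865377] 5.95 56.639178252737416 [-0.28 -0.16 -0.11  0.63 -0.09 -0.02  0.12]
(241, 193, 60, 97) [ 510.45 -337.12   53.17   30.22   16.81] tool [ 7.4 -1.3  5.5] zmed 17.0
```

{"api": "apply_moves", "payload": {"deltas": [0,0,0,0,0.65,0,0,0,0,0.65,0,0,0,0,0.65,0,0,0,0,0.65]}}

```text
time_s: 6.4
tool_pos: [504.0, -340.8, 21.8]
eef_rot: [-179.4, -1.7, 17.1]
force: [-0.0, -0.6, 1.3]
opening: 56.8
```

Run:
```python
from h import *
s=ctrl.observe(); print(s['eef_rot'],s['tool_pos'],s['joint_positions'])
```

```text
[-179.38174221   -1.69819284   17.08647829] [ 503.99160921 -340.75382003   21.79749198] [ -9.35131334  34.0857977   52.70763827 104.16182153 -33.89691836
  57.99254718 -15.49590384]
```

{"api": "apply_moves", "payload": {"deltas": [-0.002,-0.0015,0.006,0,0.65,-0.0005,-0.0003,0.006,0,0.65,0,0,0.003,0,0.65,0,0,0,0,0.65,0,0,0,0,0.65]}}

```text
time_s: 6.9
tool_pos: [501.1, -339.3, 5.1]
eef_rot: [-179.4, -1.7, 17.1]
force: [-0.3, 1.8, 2.7]
opening: 56.5
```

```bash
python3 look.py w6; python3 mp.py w6 16
```

```text
[ 501.09729352 -339.34513373    5.05567618] [-179.37221212   -1.67794368   17.08091621] 6.9 56.52847163441952 [-0.    0.15 -0.16  0.   -0.13 -0.01  0.09]
(244, 320, 60, 19) [ 469.68 -349.35   30.16   10.62  -72.71] tool [-32.6   0.2 -11.9] zmed 17.0
(242, 195, 66, 95) [ 513.75 -336.16   47.08   30.16   16.78] tool [ 13.3   0.6 -10.6] zmed 17.0
```

View pics/w6.png

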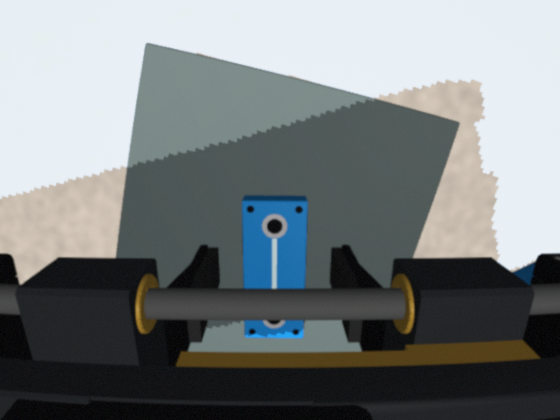

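{"api": "apply_moves", "payload": {"deltas": [0,0,-0.0012,0,0.5,0,0,0,0,0.42,0,0,0,0,0.42,0,0,0,0,0.42], "grip_force": 12}}

```text
time_s: 7.35
tool_pos: [501.1, -339.5, 6.7]
eef_rot: [-179.4, -1.7, 17.1]
force: [-0.4, 0.5, 0.5]
opening: 38.4
```

{"api": "apply_moves", "payload": {"deltas": [0,0,0,0,0.36,0,0,0,0,0.3,0,0,0,0,0.2,0,0,0,0,0.1,0,0,0,0,0], "grip_force": 12}}

```text
time_s: 7.85
tool_pos: [501.1, -339.5, 6.7]
eef_rot: [-179.4, -1.7, 17.1]
force: [0.5, -0.5, 1.3]
opening: 29.3
```

{"api": "apply_moves", "payload": {"deltas": [0,0,0,0,0,0,0,-0.004,0,0,0,0,-0.008,0,0,0,0,-0.01,0,0,0,0,-0.01,0,0]}}

```text
time_s: 8.35
tool_pos: [499.5, -339.8, 40.0]
eef_rot: [-179.3, -1.6, 17.1]
force: [-0.1, 1.1, -1.4]
opening: 30.0
```

```bash
python3 look.py w7; python3 mp.py w7 40
python3 - <<'E'
from h import *
c=vision.camera('side'); save('s7.png',cv2.resize(c['color'][240:360,220:380],None,fx=5,fy=5,interpolation=cv2.INTER_CUBIC))
E
```

```text
[ 499.46003653 -339.81296605   40.03895185] [-179.31342962   -1.59167846   17.06279838] 8.35 29.99311446157096 [-5.27 -7.8   7.27 -3.86  7.74  9.75 -5.15]
(245, 320, 59, 16) [ 461.84 -351.84   31.65    9.48  -72.49] tool [-39.5   0.4  -1.1] zmed 50.5
(472, 315, 38, 48) [ 488.34 -471.82   38.04   18.96   43.12] tool [-49.4 122.9  -2.8] zmed 16.7
(451, 239, 75, 48) [ 525.87 -451.34   34.08   32.73  -47.05] tool [ -7.5 114.4  -1.5] zmed 16.3
(242, 195, 66, 95) [ 508.24 -337.65   50.38   32.51   17.47] tool [9.  0.5 0.3] zmed 50.3
```

View pics/w7.png

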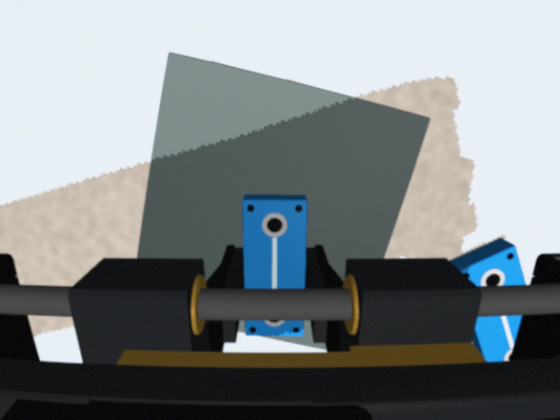

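View pics/s7.png

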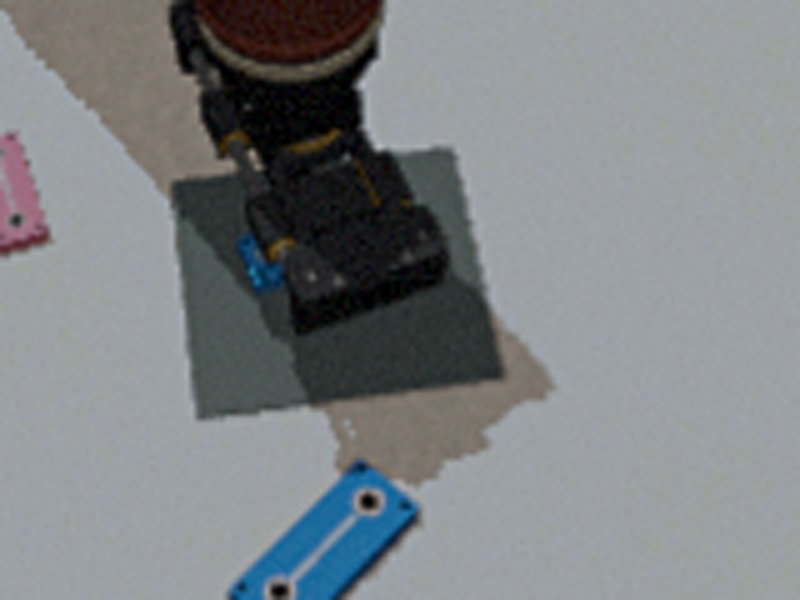

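The plate rose with the fingers: its pixels in the wrist view are unchanged at (274,260), opening is 30.0 mm, and the decoy and mat moved back. I'll keep lifting.

{"api": "apply_moves", "payload": {"deltas": [0,0,-0.02,0,0,0,0,-0.03,0,0,0,0,-0.035,0,0,0,0,-0.035,0,0,0,0,-0.035,0,0]}}

```text
time_s: 8.95
tool_pos: [494.1, -340.9, 196.8]
eef_rot: [-179.1, -1.4, 17.1]
force: [0.2, 0.2, 0.4]
opening: 29.8
```

{"api": "apply_moves", "payload": {"deltas": [0,0,-0.02,0,0,0,0,-0.01,0,0,0,0,0,0,0,0,0,0,0,0]}}

```text
time_s: 9.35
tool_pos: [494.4, -342.7, 231.7]
eef_rot: [-179.3, -1.7, 17.1]
force: [0.0, 1.0, -1.8]
opening: 29.7
```

{"api": "apply_moves", "payload": {"deltas": [0,0,0,-0.07,0,0,0,0,-0.13,0,0,0,0,-0.14,0,0,0,0,-0.14,0,0,0,0,-0.14,0]}}

```text
time_s: 9.85
tool_pos: [492.3, -339.9, 223.6]
eef_rot: [-179.8, -1.6, 53.8]
force: [-0.6, 0.4, 0.2]
opening: 29.7
```

{"api": "apply_moves", "payload": {"deltas": [0,0,0,-0.14,0,0,0,0,-0.14,0,0,0,0,-0.14,0,0,0,0,-0.14,0,0,0,0,-0.14,0]}}

```text
time_s: 10.35
tool_pos: [489.7, -336.9, 214.6]
eef_rot: [179.7, -1.7, 95.7]
force: [-0.8, 0.1, -1.1]
opening: 29.8
```

{"api": "apply_moves", "payload": {"deltas": [0,0,0,-0.14,0,0,0,0,-0.14,0,0,0,0,-0.14,0,0,0,0,-0.14,0,0,0,0,-0.14,0]}}

```text
time_s: 10.85
tool_pos: [486.8, -333.7, 205.4]
eef_rot: [178.8, -1.8, 137.6]
force: [-0.8, -0.2, 0.5]
opening: 29.5
```

{"api": "apply_moves", "payload": {"deltas": [0,0,-0.008,-0.13,0,0,0.005,-0.01,-0.12,0,0,0.01,-0.01,-0.11,0,0,0.02,-0.01,-0.08,0,0.002,0.03,-0.005,0,0]}}

```text
time_s: 11.35
tool_pos: [503.5, -274.3, 241.6]
eef_rot: [178.1, -1.9, 163.8]
force: [-0.2, 0.7, -0.4]
opening: 30.0
```

Run:
```python
from h import *
s=ctrl.observe(); print(s['eef_rot'],s['tool_pos'],s['joint_positions'].round(1))
T=toolT(s); print((np.array([627,312,225])-T[:3,3])@T[:3,:3])
Rg=R.from_euler('xyz',[-179.4,-1.7,17.1],degrees=True).as_matrix()
z=T[:3,:3]@Rg.T[:,2]; print('plate tilt',np.degrees(np.arccos(z[2])))
```

```text
[178.14781733  -1.93647222 163.78939643] [ 503.48412463 -274.31872984  241.56146578] [ -4.   12.4  34.4  92.8  -8.4  79.4 105.4]
[ 44.49139448 596.5932972   37.37726765]
plate tilt 2.462327329538494
```

{"api": "apply_moves", "payload": {"deltas": [0.003,0.04,0.0015,0,0,0.0034,0.045,0.0015,0,0,0.0034,0.045,0.0015,0,0,0.0034,0.045,0.0015,0,0,0.0034,0.045,0.0015,0,0]}}

```text
time_s: 11.85
tool_pos: [546.7, -52.5, 234.5]
eef_rot: [178.3, -2.5, 163.5]
force: [0.5, -0.0, -0.1]
opening: 29.7
```

{"api": "apply_moves", "payload": {"deltas": [0.0034,0.045,0.0015,0,0,0.0034,0.045,0.0015,0,0,0.0034,0.045,0.0015,0,0,0.0034,0.045,0.0015,0,0,0.0034,0.045,0.0015,0,0]}}

```text
time_s: 12.35
tool_pos: [591.0, 178.4, 225.5]
eef_rot: [178.5, -3.1, 163.5]
force: [0.5, 0.1, 0.1]
opening: 29.8
```

```bash
cat > st.py <<'E'
from h import *
import sys
t=[float(v) for v in sys.argv[1:4]]
s=ctrl.observe(); print(s['time_s'],s['eef_rot'],s['tool_pos'],s['joint_positions'].round(1))
T=toolT(s); print((np.array(t)-T[:3,3])@T[:3,:3])
Rg=R.from_euler('xyz',[-179.4,-1.7,17.1],degrees=True).as_matrix()
z=T[:3,:3]@Rg.T[:,2]; print('plate tilt',np.degrees(np.arccos(z[2])),z)
E
python3 st.py 627 312 225
```

```text
12.35 [178.51665603  -3.10189118 163.53526267] [591.01718148 178.4168011  225.46693856] [-33.3  16.9  17.8  87.6  -8.2  78.2  59.1]
[  3.32334311 138.24085628   4.22768666]
plate tilt 2.509538958411759 [ 0.0131288  -0.04177108  0.99904095]
```

{"api": "apply_moves", "payload": {"deltas": [0.001,0.035,0.001,0,0,0.001,0.03,0.001,0,0,0,0.02,0,0,0,0,0.01,0,0,0,0,0.0,0,0,0]}}

```text
time_s: 12.85
tool_pos: [610.9, 283.2, 214.2]
eef_rot: [178.9, -3.9, 164.2]
force: [0.1, 0.2, 0.5]
opening: 29.9
```

{"api": "apply_moves", "payload": {"deltas": [0,0,0,0,0,0,0,0,0,0]}}

```text
time_s: 13.05
tool_pos: [610.6, 280.5, 212.8]
eef_rot: [179.0, -4.0, 164.1]
force: [0.1, -0.7, -0.3]
opening: 29.9
```

```bash
python3 st.py 627 312 225; python3 look.py w8; python3 mb.py w8
python3 - <<'E'
from h import *
c=vision.camera('side'); save('s8.png',cv2.resize(c['color'][60:260,160:400],None,fx=3,fy=3,interpolation=cv2.INTER_CUBIC))
E
```

```text
13.05 [179.00652467  -3.9975655  164.08668056] [610.62410631 280.50489563 212.81040386] [-37.7  24.2  15.5  79.4  -9.7  79.9  52.7]
[ -6.24582245  34.99232979 -12.05090476]
plate tilt 2.794880406579172 [ 0.03090604 -0.03771479  0.9988105 ]
[610.62410631 280.50489563 212.81040386] [179.00652467  -3.9975655  164.08668056] 13.05 29.941082012688845 [ 0.65 -0.27  0.44  0.83  0.43 -0.07  0.22]
(298, 125, 36, 84) [584.48 325.05  70.92  29.54 -15.29]
in tool [ 28.2  33.4 132.7] tcp px [[277.34044074 266.050022  ]]
depth med 295.17084
z med 84.15262978508429
```

View pics/w8.png

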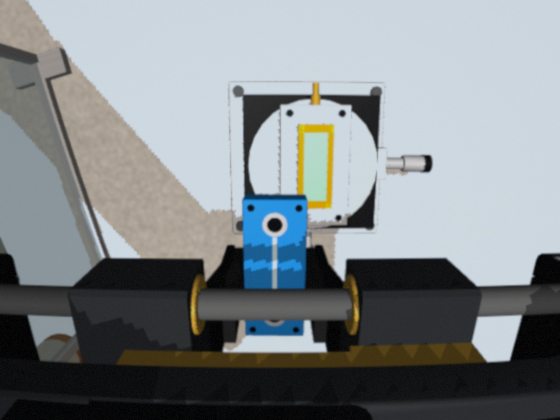

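View pics/s8.png

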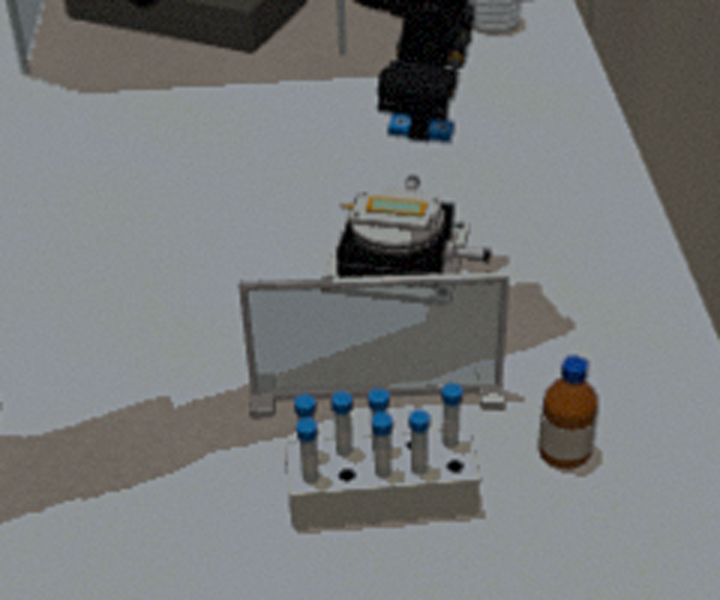

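The wrist view w8 shows the base at (316,166) clear of the held plate (front edge at row 196). In the side view the plate is in the fingers, and the screen, rack and bottle are still standing. The tool has tilted slightly, so I'll watch that as I descend.

```bash
cat > pt.py <<'E'
from h import *
import pickle,sys
for n in sys.argv[1:]:
    c=pickle.load(open(n+'.pkl','rb')); m=bluemask(c['color'],(95,120,20)); m[:, :200]=0; m[:,350:]=0; m[:190]=0
    ks=[k for k in cv2.findContours(m,0,cv2.CHAIN_APPROX_NONE)[0] if cv2.contourArea(k)>100]
    allp=np.vstack(ks); x,y,w,h,a=rect_on_plane(c,allp,-9.4,c['T_tool_cam'])
    print(n,np.round([x,y,w,h,a],2),cv2.boundingRect(allp))
E
python3 pt.py w6 w7 w8
cat > goal.py <<'E'
from h import *
import sys
px,py,bx,by,byaw,zu=[float(v) for v in sys.argv[1:7]]
s=ctrl.observe(); T=toolT(s); pu=T[:3,:3]@[px,py,2.7]+T[:3,3]
dw=np.array([bx,by,zu])-pu
print('t',s['time_s'],'rot',s['eef_rot'].round(2),'pos',s['tool_pos'].round(1),'under',pu.round(1),'force',s['force'].round(1),'open',s['opening'].round(1))
print('world d',dw.round(1),'tool d',(dw@T[:3,:3]).round(1),'turn rad',np.radians((s['eef_rot'][2]-byaw)).round(3))
Rg=R.from_euler('xyz',[-179.4,-1.7,17.1],degrees=True).as_matrix()
z=T[:3,:3]@Rg.T[:,2]; print('plate tilt',np.degrees(np.arccos(z[2])).round(2),z.round(3), 'q7/q3',s['joint_positions'][[6,2]].round(0))
E
python3 goal.py -0.5 0.3 584.3 324.9 164.4 100
```

```text
w6 [-1.58  0.58 76.63 30.68  0.55] (242, 195, 66, 144)
w7 [-6.700e-01  6.300e-01  7.494e+01  3.119e+01 -1.000e-02] (242, 195, 66, 141)
w8 [ 2.98 -1.57 74.59 31.21 -0.  ] (242, 194, 66, 141)Traceback (most recent call last):
  File "goal.py", line 6, in <module>
    print('t',s['time_s'],'rot',s['eef_rot'].round(2),'pos',s['tool_pos'].round(1),'under',pu.round(1),'force',s['force'].round(1),'open',s['opening'].round(1))
                                                                                                                                          ^^^^^^^^^^^^^^^^^^
AttributeError: 'float' object has no attribute 'round'
```

```bash
sed -i "s/'open',s\['opening'\].round(1)/'open',s['opening']/" goal.py
python3 - <<'E'
import pickle,numpy as np
np.set_printoptions(precision=4,suppress=True)
d=pickle.load(open('s0.pkl','rb')); print(d['wrist']['T_tool_cam'][:3].ravel(), d['wrist']['camera_matrix'][:2,2])
for n in ['w1','w2','w3','w5','w6','w7','w8']:
    c=pickle.load(open(n+'.pkl','rb')); print(n,c['T_tool_cam'][:3].ravel(),c['camera_matrix'][0,[0,2]],c['k1'])
E
python3 goal.py -0.5 0.3 584.3 324.9 164.4 100
```

```text
[   0.0001   -0.9595   -0.2817   78.7113    1.       -0.        0.0003
   -1.5288   -0.0002   -0.2817    0.9595 -163.1143] [274.3671 208.189 ]
w1 [   0.0001   -0.9595   -0.2817   78.6091    1.        0.        0.0002
   -1.6016   -0.0002   -0.2817    0.9595 -163.0994] [350.2486 274.3671] -0.0838813395004916
w2 [   0.       -0.9589   -0.2836   76.0237    1.        0.0003   -0.0008
    0.7511    0.0008   -0.2836    0.9589 -163.1492] [350.2486 274.3671] -0.0838813395004916
w3 [   0.       -0.9589   -0.2836   76.0339    1.        0.0003   -0.0008
    0.7593    0.0008   -0.2836    0.9589 -163.1601] [350.2486 274.3671] -0.0838813395004916
w5 [   0.       -0.9589   -0.2837   76.0541    1.        0.0003   -0.0008
    0.7854    0.0008   -0.2837    0.9589 -163.1731] [350.2486 274.3671] -0.0838813395004916
w6 [   0.       -0.9589   -0.2837   76.054     1.        0.0003   -0.0008
    0.7852    0.0008   -0.2837    0.9589 -163.1732] [350.2486 274.3671] -0.0838813395004916
w7 [   0.       -0.9589   -0.2837   76.0528    1.        0.0003   -0.0008
    0.7847    0.0008   -0.2837    0.9589 -163.1716] [350.2486 274.3671] -0.0838813395004916
w8 [   0.0001   -0.9595   -0.2817   78.7075    1.        0.        0.0002
   -1.5555   -0.0002   -0.2817    0.9595 -163.0745] [350.2486 274.3671] -0.0838813395004916
t 13.15 rot [178.98  -3.96 164.06] pos [610.9 280.3 213.3] under [611.3 280.6 210.6] force [-0.2  0.1 -0.5] open 30.13961027329512
world d [ -27.    44.3 -110.6] tool d [ 30.4  33.2 113.5] turn rad -0.006
plate tilt 2.78 [ 0.03  -0.038  0.999] q7/q3 [53. 16.]
```

Run:
```python
from h import *
import pickle
for n in ['w7','w8']:
    c=pickle.load(open(n+'.pkl','rb')); im=c['color']
    print(n); print(im[190:204,262:290].mean(1).round().astype(int).tolist()); print(im[328:340,255:262].mean(1).round().astype(int).tolist())
    for z in (-9.4,-11,-13):
        p=onplane(c,[[274.,198.5],[274.,335.5],[242.5,240],[307.5,240],[274.5,225]],z,c['T_tool_cam']); print(z,p[:,:2].round(2).tolist(),'len',(p[0,0]-p[1,0]).round(1),'ctr',((p[0]+p[1])/2)[0].round(2))
    save(n+'z.png',cv2.resize(im[180:345,225:325],None,fx=4,fy=3.6,interpolation=cv2.INTER_NEAREST))
```

```text
w7
[[81, 91, 89], [80, 90, 89], [80, 90, 90], [75, 87, 89], [58, 75, 87], [30, 59, 86], [13, 54, 85], [12, 54, 86], [13, 57, 91], [18, 73, 117], [24, 96, 150], [30, 109, 168], [33, 113, 174], [34, 114, 176]]
[[21, 97, 155], [21, 97, 153], [20, 96, 154], [22, 100, 158], [23, 104, 164], [25, 107, 169], [45, 118, 179], [114, 157, 201], [193, 211, 226], [227, 235, 242], [233, 239, 245], [234, 240, 246]]
-9.4 [[35.15, 0.5], [-38.42, 0.48], [14.93, -14.35], [14.94, 16.28], [22.42, 0.73]] len 73.6 ctr -1.63
-11 [[35.58, 0.5], [-37.23, 0.48], [15.57, -14.19], [15.58, 16.11], [22.98, 0.73]] len 72.8 ctr -0.82
-13 [[36.11, 0.5], [-35.74, 0.48], [16.36, -14.0], [16.37, 15.91], [23.68, 0.73]] len 71.9 ctr 0.19
w8
[[202, 212, 220], [202, 212, 220], [197, 207, 216], [174, 184, 195], [123, 136, 150], [57, 79, 103], [14, 54, 85], [11, 53, 86], [11, 60, 98], [19, 92, 147], [31, 127, 200], [38, 144, 221], [40, 148, 225], [40, 148, 225]]
[[18, 82, 130], [17, 80, 128], [16, 80, 128], [16, 83, 133], [17, 86, 138], [20, 88, 141], [53, 101, 147], [120, 145, 172], [180, 194, 209], [201, 213, 222], [205, 216, 224], [205, 216, 224]]
-9.4 [[38.17, -1.69], [-35.21, -1.71], [17.99, -16.52], [17.99, 14.07], [25.46, -1.46]] len 73.4 ctr 1.48
-11 [[38.59, -1.69], [-34.02, -1.71], [18.62, -16.36], [18.62, 13.9], [26.01, -1.46]] len 72.6 ctr 2.28
-13 [[39.12, -1.69], [-32.54, -1.71], [19.41, -16.16], [19.41, 13.7], [26.71, -1.46]] len 71.7 ctr 3.29
```

View pics/w8z.png

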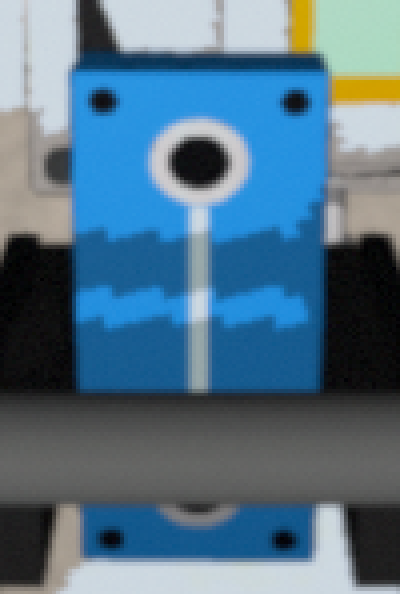

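```bash
python3 goal.py 2.5 -1.5 584.4 325 164.4 120
```

```text
t 13.15 rot [178.98  -3.96 164.06] pos [610.9 280.3 213.3] under [607.9 279.7 210.7] force [-0.2  0.1 -0.5] open 30.13961027329512
world d [-23.5  45.3 -90.7] tool d [28.7 35.5 93.6] turn rad -0.006
plate tilt 2.78 [ 0.03  -0.038  0.999] q7/q3 [53. 16.]
```

{"api": "apply_moves", "payload": {"deltas": [0.012,0.015,0.03,-0.004,0,0.012,0.015,0.035,-0.002,0,0.002,0.003,0.015,0,0,0,0,0,0,0,0,0,0,0,0]}}

```text
time_s: 13.65
tool_pos: [593.3, 317.4, 138.1]
eef_rot: [178.8, -3.6, 164.0]
force: [-0.9, -0.5, 0.2]
opening: 29.4
```

```bash
python3 goal.py 2.5 -1.5 584.4 325 164.4 100;python3 look.py w9
```

```text
t 13.65 rot [178.79  -3.63 163.99] pos [593.3 317.4 138.1] under [590.4 316.8 135.6] force [-0.9 -0.5  0.2] open 29.417242624163656
world d [ -6.    8.2 -35.6] tool d [ 5.7  5.5 36.1] turn rad -0.007
plate tilt 2.64 [ 0.024 -0.04   0.999] q7/q3 [50. 14.]
[593.33364346 317.43879473 138.13065686] [178.79121945  -3.62554432 163.99198007] 13.65 29.417242624163656 [0.45 0.07 0.47 0.22 0.26 0.08 0.13]
```

View pics/w9.png

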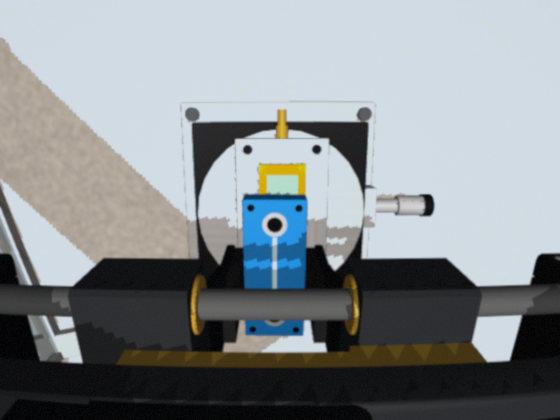

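The w9 view shows the plate nearly over the base, with the base's front end showing beyond it at row 164, columns 259–306. I'll check the offset from that edge.

```bash
cat > fe.py <<'E'
from h import *
import pickle,sys
c=pickle.load(open(sys.argv[1]+'.pkl','rb'))
hsv=cv2.cvtColor(c['color'],cv2.COLOR_RGB2HSV)
m=cv2.inRange(hsv,(12,110,60),(40,255,255)); m[260:]=0; m[:,:230]=0;m[:,330:]=0
for k in cv2.findContours(m,0,cv2.CHAIN_APPROX_NONE)[0]:
    if cv2.contourArea(k)>150:
        print(cv2.boundingRect(k))
        for z in (83,84.1):
            p=onplane(c,k.reshape(-1,2),z,c['T'])[:,:2]; x,y,w,h,a=rect_on_plane(c,k,z,c['T'])
            t=np.radians(164.4); xh=np.array([np.cos(t),np.sin(t)]); yh=np.array([np.sin(t),-np.cos(t)])
            q=p@np.c_[xh,yh]; ctr=(q[:,0].max()-36)*xh+(q[:,1].max()+q[:,1].min())/2*yh
            print(z,'rect',np.round([x,y,w,h,a],1),'ctr',ctr.round(1),'width',np.ptp(q[:,1]).round(1))
E
python3 fe.py w9; python3 fe.py w8; python3 fe.py w1
```

```text
(259, 164, 47, 31)
83 rect [559.1 332.   29.5  19.4  73.7] ctr [584.3 324.9] width 29.7
84.1 rect [558.9 332.   29.4  19.3  73.7] ctr [584.2 324.9] width 29.5
(275, 110, 14, 28)
83 rect [525.5 341.3  16.5   8.1 -16.1] ctr [552.2 333.8] width 8.1
84.1 rect [525.5 341.2  16.4   8.1 -16.1] ctr [552.3 333.7] width 8.1
(298, 125, 32, 84)
83 rect [583.9 323.5  71.1  27.  -14.2] ctr [584.8 323.8] width 27.6
84.1 rect [583.8 323.4  70.8  26.9 -14.2] ctr [584.7 323.6] width 27.5
(270, 121, 36, 83)
83 rect [584.1 324.6  71.7  29.6 -16. ] ctr [584.2 324.7] width 29.8
84.1 rect [583.9 324.7  71.5  29.4 -16. ] ctr [584.2 324.6] width 29.7
```

{"api": "apply_moves", "payload": {"deltas": [0.003,0.003,0.015,0,0,0.003,0.003,0.01,0,0,0,0,0,0,0,0,0,0,0,0]}}

```text
time_s: 14.1
tool_pos: [590.4, 324.6, 115.0]
eef_rot: [178.6, -3.4, 163.8]
force: [0.6, 0.3, -0.3]
opening: 30.1
```

```bash
python3 goal.py 2.5 -1.5 584.3 324.9 164 89.5;python3 look.py w10; python3 fe.py w10
```

```text
t 14.1 rot [178.63  -3.4  163.8 ] pos [590.4 324.6 115. ] under [587.5 324.  112.4] force [ 0.6  0.3 -0.3] open 30.099192430631632
world d [ -3.2   0.9 -22.9] tool d [ 1.9 -0.5 23.1] turn rad -0.003
plate tilt 2.6 [ 0.019 -0.041  0.999] q7/q3 [49. 14.]
[590.40863396 324.61006697 114.99329975] [178.63125218  -3.39840064 163.80360357] 14.1 30.099192430631632 [-0.29  0.3  -0.17  0.5  -0.07 -0.34 -0.05]
(247, 176, 52, 19)
83 rect [554.7 333.2  29.5  10.5  73.5] ctr [584.1 324.9] width 29.5
84.1 rect [554.5 333.2  29.4  10.4  73.5] ctr [584.  324.9] width 29.4
(265, 116, 15, 31)
83 rect [525.4 341.4  16.5   7.8 -16.3] ctr [552.1 334. ] width 7.9
84.1 rect [525.4 341.4  16.4   7.8 -16.3] ctr [552.1 333.9] width 7.8
```

View pics/w10.png

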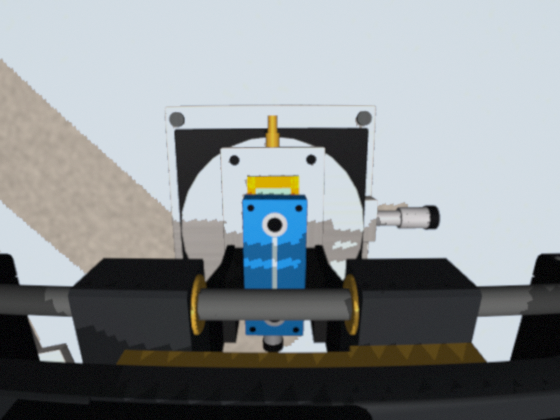

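{"api": "apply_moves", "payload": {"deltas": [0.001,-0.0003,0.007,0.002,0,0.001,-0.0003,0.005,0.001,0,0,0,0,0,0,0,0,0,0,0]}}

```text
time_s: 14.55
tool_pos: [587.8, 325.1, 102.5]
eef_rot: [178.6, -3.4, 163.6]
force: [0.0, -0.8, -0.9]
opening: 30.1
```

```bash
python3 goal.py 2.5 -1.5 584.2 324.9 163.7 89.5;python3 look.py w11; python3 fe.py w11; python3 pt.py w8 w11
```

```text
t 14.55 rot [178.62  -3.38 163.61] pos [587.8 325.1 102.5] under [584.8 324.5 100. ] force [ 0.  -0.8 -0.9] open 30.091960636688913
world d [ -0.6   0.4 -10.5] tool d [ 0.1  0.  10.5] turn rad -0.002
plate tilt 2.6 [ 0.018 -0.041  0.999] q7/q3 [49. 14.]
[587.76100575 325.07937062 102.54583785] [178.61832459  -3.37806946 163.61177558] 14.55 30.091960636688913 [ 0.04  0.22 -0.08  0.53 -0.05 -0.21 -0.02]
(246, 184, 55, 11)
83 rect [552.3 333.7  29.3   5.5  73.3] ctr [584.2 324.8] width 29.3
84.1 rect [552.1 333.8  29.1   5.5  73.3] ctr [584.  324.8] width 29.1
(265, 120, 16, 34)
83 rect [525.4 341.4  17.1   7.9 -16.6] ctr [551.9 334. ] width 7.9
84.1 rect [525.4 341.4  17.    7.8 -16.6] ctr [551.9 334. ] width 7.9
w8 [ 2.98 -1.57 74.59 31.21 -0.  ] (242, 194, 66, 141)
w11 [ 2.42 -1.63 74.72 31.27  0.  ] (242, 195, 66, 141)
```

View pics/w11.png

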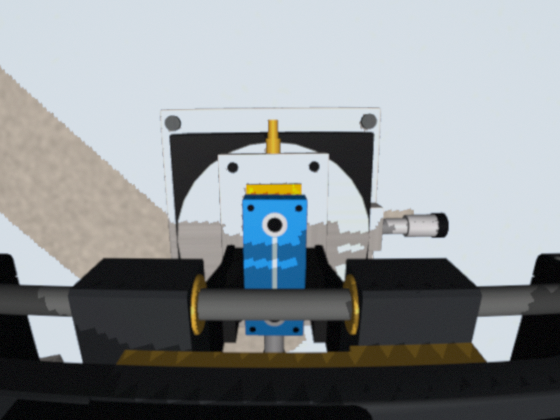

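{"api": "apply_moves", "payload": {"deltas": [0.0001,0,0.005,0.002,0,0,0,0.003,0,0,0,0,0,0,0,0,0,0,0,0]}}

```text
time_s: 15.0
tool_pos: [587.4, 325.5, 94.0]
eef_rot: [178.6, -3.4, 163.5]
force: [-0.4, 0.6, -0.5]
opening: 29.9
```

```bash
python3 goal.py 2.5 -1.5 584.2 324.9 163.7 89.5;python3 look.py w12; python3 fe.py w12;  python3 - <<'E'
from h import *
import pickle
c=vision.camera('side'); d=vision.camera('top'); pickle.dump((c,d),open('st12.pkl','wb'))
save('s12.png',cv2.resize(c['color'][95:165,245:345],None,fx=7,fy=7,interpolation=cv2.INTER_CUBIC))
save('t12.png',cv2.resize(d['color'][140:230,80:190],None,fx=6,fy=6,interpolation=cv2.INTER_CUBIC))
E
```

```text
t 15.0 rot [178.62  -3.37 163.48] pos [587.4 325.5  94. ] under [584.4 324.8  91.5] force [-0.4  0.6 -0.5] open 29.93141629819729
world d [-0.2  0.1 -2. ] tool d [ 0.1 -0.1  2. ] turn rad -0.004
plate tilt 2.59 [ 0.018 -0.041  0.999] q7/q3 [49. 14.]
[587.37085113 325.46704701  94.04170213] [178.61546719  -3.36837723 163.48426174] 15.0 29.93141629819729 [-0.07  0.2   0.02  0.05 -0.08 -0.15  0.08]
(244, 187, 58, 8)
83 rect [551.1 334.   29.5   3.7  73.2] ctr [584.1 324.7] width 29.5
84.1 rect [550.9 334.   29.4   3.7  73.2] ctr [584.  324.8] width 29.3
(264, 121, 17, 35)
83 rect [525.5 341.4  16.8   8.  -16.6] ctr [552.  333.9] width 8.1
84.1 rect [525.5 341.3  16.7   8.  -16.6] ctr [552.  333.9] width 8.0
```

View pics/s12.png

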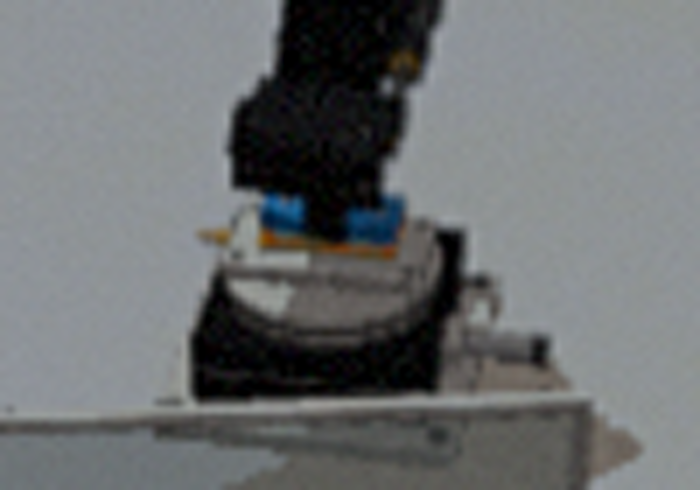

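View pics/t12.png

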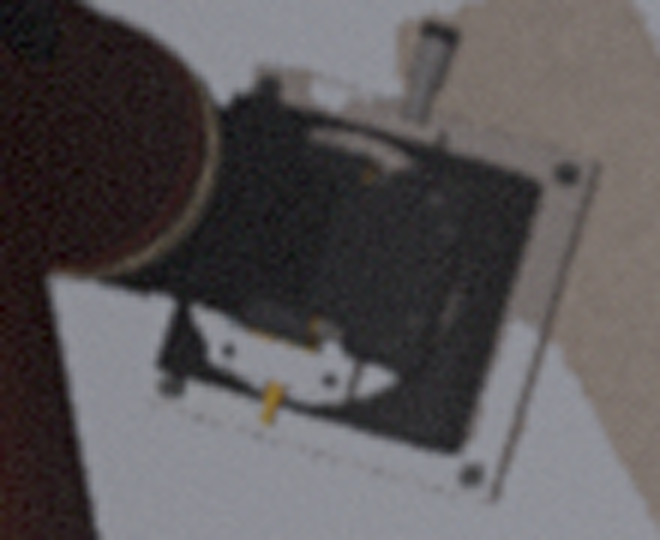

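View pics/w12.png

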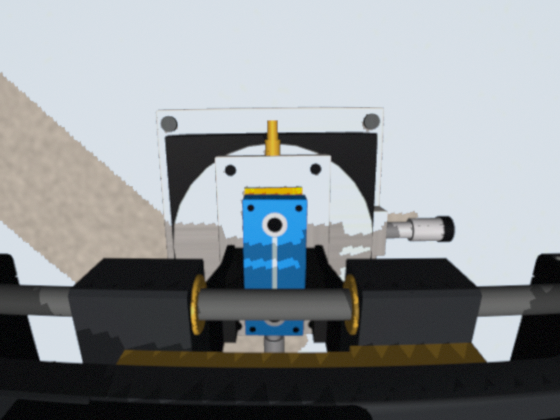

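{"api": "apply_moves", "payload": {"deltas": [0,0,0.0015,0.004,0,0,0,0,0,0,0,0,0,0,0]}}

```text
time_s: 15.45
tool_pos: [587.6, 325.6, 92.9]
eef_rot: [178.6, -3.3, 163.2]
force: [0.1, -0.9, -0.5]
opening: 30.1
```

```bash
python3 goal.py 2.5 -1.5 584.2 324.85 163.5 89.0;python3 look.py w13; python3 fe.py w13; python3 pt.py w13
python3 - <<'E'
from h import *
import pickle
c=pickle.load(open('w13.pkl','rb'));T=toolT(c['state'])
im=c['color']; print(im[184:202,262:268].mean(1).round().astype(int).tolist())
m=bluemask(im,(95,120,20)); m[:, :240]=0; m[:,310:]=0; m[:190]=0; m[290:]=0
v,u=np.nonzero(m); v0=v; o,dr=rays(c,np.c_[u,v],c['T']); P=o+dr*c['depth'][v,u][:,None]
sel=(c['depth'][v,u]>0)&(v>203)&(v<280)&(u>248)&(u<300); Q=P[sel]
A=np.c_[Q[:,:2]-Q[:,:2].mean(0),np.ones(len(Q))]; k,*_=np.linalg.lstsq(A,Q[:,2],rcond=None)
print('plate top plane slope deg',np.degrees(np.arctan(np.hypot(*k[:2]))),'lean',-k[:2],'z',k[2],len(Q))
for z in (0.5,2.7): print('plate bottom front x in tool',onplane(c,[[274,194.5]],z,c['T_tool_cam'])[0].round(2))
p=onplane(c,[[272.5,187.5]],83,c['T'])[0]; print('base front in tool',((p-T[:3,3])@T[:3,:3]).round(2))
a,b=vision.camera('top'),vision.camera('side'); save('t13.png',a['color']); save('s13.png',b['color'])
E
```

```text
t 15.45 rot [178.6   -3.34 163.23] pos [587.6 325.6  92.9] under [584.6 325.   90.3] force [ 0.1 -0.9 -0.5] open 30.10699446320895
world d [-0.4 -0.2 -1.3] tool d [ 0.3 -0.3  1.4] turn rad -0.005
plate tilt 2.59 [ 0.017 -0.042  0.999] q7/q3 [49. 14.]
[587.58786439 325.60826883  92.92371652] [178.5961198   -3.34442849 163.23095967] 15.45 30.10699446320895 [ 0.09  0.05  0.02  0.1   0.01 -0.11 -0.11]
(244, 187, 58, 8)
83 rect [551.2 334.3  29.4   3.7  72.9] ctr [584.2 325.1] width 29.4
84.1 rect [551.  334.4  29.2   3.6  72.9] ctr [584.1 325.1] width 29.2
(264, 121, 16, 35)
83 rect [525.7 341.5  16.7   7.5 -16.8] ctr [552.2 334.1] width 7.5
84.1 rect [525.7 341.5  16.6   7.4 -16.8] ctr [552.3 334. ] width 7.5
w13 [ 2.29 -1.73 74.71 31.04 -1.54] (242, 196, 65, 140)
[[217, 224, 232], [213, 222, 229], [192, 203, 210], [161, 162, 147], [177, 152, 71], [211, 169, 2], [220, 174, 0], [219, 173, 0], [212, 163, 0], [181, 135, 34], [116, 94, 66], [49, 64, 85], [14, 56, 90], [9, 55, 90], [14, 66, 106], [23, 101, 160], [35, 139, 217], [43, 155, 231]]
plate top plane slope deg 2.784136918235668 lean [ 0.02126635 -0.04373421] z 103.58465283289785 3147
plate bottom front x in tool [37.51 -1.71  0.5 ]
plate bottom front x in tool [36.96 -1.71  2.7 ]
base front in tool [38.28 -2.49 12.12]
```

View pics/s13.png

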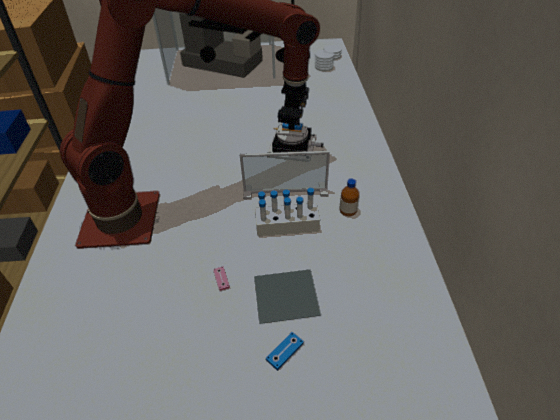

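The wrist depth plane fit (tilt 2.8°, gap about 7.5 mm) agrees with the tool-pose estimate (2.6°, 7.3 mm). In the side view the screen, rack and bottle stand as before and the mat is empty. One small last step closer to 5–6 mm.

{"api": "apply_moves", "payload": {"deltas": [0.0003,-0.0002,0.0014,-0.006,0,0,0,0,0,0,0,0,0,0,0,0,0,0,0,0]}}

```text
time_s: 16.0
tool_pos: [587.1, 325.6, 91.4]
eef_rot: [178.6, -3.3, 163.6]
force: [-0.3, 0.4, 0.3]
opening: 29.6
```

```bash
python3 goal.py 2.5 -1.5 584.2 324.9 163.8 89.0;python3 look.py w14; python3 fe.py w14; python3 pt.py w14
python3 - <<'E'
from h import *
import pickle
a=pickle.load(open('s0.pkl','rb')); b=vision.camera('side'); e=cv2.absdiff(a['side']['color'],b['color']).max(2)
for n,r in [('rack+tubes',(250,185,325,238)),('bottle',(338,176,362,218)),('screen',(238,148,332,200))]:
    x0,y0,x1,y1=r
    g=lambda im:cv2.Canny(cv2.cvtColor(im,cv2.COLOR_RGB2GRAY),60,120)[y0:y1,x0:x1].astype(np.float32)
    print(n,cv2.phaseCorrelate(cv2.GaussianBlur(g(a['side']['color']),(5,5),0),cv2.GaussianBlur(g(b['color']),(5,5),0)))
E
```

```text
t 16.0 rot [178.58  -3.34 163.61] pos [587.1 325.6  91.4] under [584.1 324.9  88.8] force [-0.3  0.4  0.3] open 29.622318634744317
world d [ 0.1 -0.   0.2] tool d [-0.1 -0.  -0.2] turn rad -0.003
plate tilt 2.6 [ 0.017 -0.042  0.999] q7/q3 [49. 14.]
[587.07795879 325.56823643  91.39443419] [178.57515467  -3.34042502 163.61135979] 16.0 29.622318634744317 [-0.02 -0.03  0.06 -0.04 -0.08 -0.12  0.04]
(244, 189, 59, 6)
83 rect [550.9 334.2  29.6   2.6  73.3] ctr [584.1 324.9] width 29.6
84.1 rect [550.7 334.2  29.4   2.6  73.3] ctr [583.9 325. ] width 29.4
(265, 122, 17, 35)
83 rect [525.7 341.6  16.6   7.9 -16.6] ctr [552.3 334.2] width 7.9
84.1 rect [525.7 341.6  16.5   7.9 -16.6] ctr [552.3 334.1] width 7.9
w14 [ 2.48 -1.57 73.68 31.21 -0.  ] (242, 196, 65, 139)
rack+tubes ((0.5952305722458036, 0.10029723826114534), 0.8621830403363263)
bottle ((-0.05493147019910616, 0.4088071615280029), 0.9145776912018105)
screen ((0.3181551626105872, 0.06706224785616044), 0.6421020715324967)
```

View pics/w14.png

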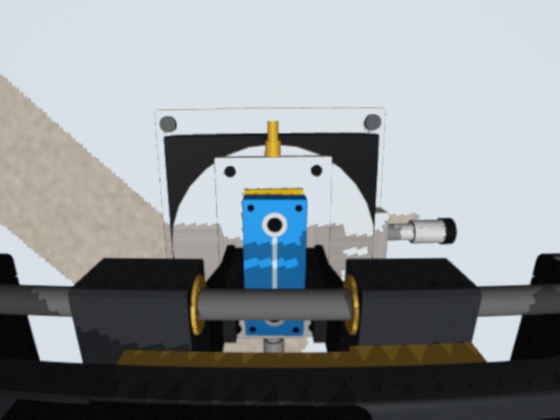

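The plate is centred over the base: only a thin, even amber strip of the base's front end shows at rows 189–195. The gap is about 5.8 mm and the arm is still. Handing in.

```bash
python3 -c "
from workcell import ctrl
print(ctrl.sign_off())"
```

```text
the job is handed in; nothing more can be done
None
```

I picked the small blue plate off the mat with a 12 N grip and carried it over the screen with its underside at roughly 200–240 mm. It is now held over the glass base plate, and I handed the job in at 16 s with the grip still on. No verdict was given, so these are my own last measurements:

| Check | Measured | Limit |
|---|---|---|
| Centre offset, seen from above | about 0.2 mm (calibration good to about 2 mm) | 4 mm |
| Yaw against the base plate | within about 1° | 4° |
| Gap above the base plate | about 5.8 mm | 2 to 10 mm |
| Contact force at the wrist | none seen (noise under 1 N) | – |
| Tilt | 2.6° from the tool pose, 2.8° from a depth plane fit | 3.4° |

- **Tilt:** this is the weakest point. The tool drifted in tilt during the moves and the move commands cannot correct it, so the plate is held within the limit but not perfectly level.
- **Base yaw:** different views gave between -15.3° and -17.1°, and the plate sits at about -16.4°.
- **Bystanders:** in the side view the rack, screen and bottle moved less than 1 pixel, so they stand where they were.

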